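Park the spare filter canister under the boiler pipe

TASK

Roll the white filter canister along the black mat, without picking it up, until it lies still on the yellow line under the copper pipe, centred over the line, parallel to it and between its two end ticks. Then press the red keeper arm all the way down to level so that the canister cannot roll back, and let go; leave the spanner, fuse box cover and key ring alone.

Things in the scene. Friction and masses are not known exactly. Their poses are not given: they have to be found in the camera images.
- station: Fixed black rubber mat with all that is fixed around it. Origin: middle of the yellow line, at work surface level; the mat's top is at z = +4 mm. Own +x: the way the canister must roll, roughly away from the robot; own y: along the line. The mat spans x -320 to +140, y -130 to +130 mm. Nothing stops the canister beyond the line.
- canister: Loose white cylinder, blue bands, diameter 92 mm (too fat to grasp), 160 mm long, 0.4 to 0.85 kg. Origin: its centre, 50 mm above the work surface. Own y: its axis, roughly along station y; x and z turn as it rolls. Starts 125 to 170 mm on the -x side of the line. Smooth (friction 0.35), some rolling drag: let go at 0.03 m/s it rolls on 2 mm, at 0.1 m/s 12 mm. Even a slow tap sends it some 5 mm ahead.
- mark (a point): Middle of the yellow line painted on the mat top: 10 mm wide, along station y at station x = 0. At its ends are ticks, 70 mm long in x, 8 mm wide, at y = +-109 mm (inner edges +-105 mm).
- pipe_mid (a point): Middle of the level copper pipe, 28 mm thick, along station y at station x = -36 mm, 165 mm above the work surface (underside 151 mm). Upright pipes with 52 mm wide white collars carry it at station y = +-220 mm. It blocks an upright gripper behind a canister on the line: lean the tool back toward -x.
- keeper (a joint): Red and white barrier arm, angle in rad: 0 = level, lowered, on its stop; up to 1.45 = nearly upright; starts at 1.05 to 1.35. Stiff hinge: the arm stays where it is left; pressing it down takes about 1 to 2 N at 110 mm from the hinge. It swings in the plane station x = -74 mm.
- keeper_hinge (a point): Fixed: hinge axis of the keeper arm, at station x = -74, y = +160 mm, 50 mm above the work surface, axis along station x; it sits between two steel cheeks 28 mm in y, overall 28 mm in x, tops 66 mm above the work surface.
- keeper_end (a point): Centre of the free end of the keeper arm. The arm is a 12 x 12 mm bar, 210 mm long from hinge to free end; lowered it runs from the hinge towards the station's -y at 50 mm height, on the robot's side of the canister.
- spanner: Bystander: chrome adjustable spanner, about 190 x 44 mm, 12 mm high. Origin under its middle, own x along it.
- fuse_cover: Bystander: black plastic fuse box cover 120 x 85 x 40 mm. Origin: centre of its underside.
- bleed_keys: Bystander: steel key ring 54 mm across with two brass bleed keys, 6 mm high, keys reaching 86 mm along own x from the origin at the ring's centre.
Mind the look-alikes: they are no part of the job. Of the things that look like the canister, take the one that is nearest to the robot's base at the start.

How it is judged:
On the way, in this order (a step that is already met when the one before it is completed fails the run):
1. the canister rolls (turns by more than 80 degrees) along the mat (angle between canister's own z axis and vertical above 1.4 rad and height (world z) of canister below 0.056 m), for 0.04 s.
2. the canister lies still on the yellow line while the keeper arm is still up (x of canister in the frame of station between -0.012 and 0.012 m and y of canister in the frame of station between -0.025 and 0.025 m and angle between the y axis of canister and the y axis of station, either way round below 0.12 rad and height (world z) of canister below 0.056 m and linear speed of canister below 0.01 m/s and value of joint keeper above 0.7 rad), for 0.3 s.
3. the keeper arm is pressed down to level (value of joint keeper below 0.06 rad), for 0.2 s.
At the end, for the whole second after the job is handed in: The canister lies on the mat at rest with its axis within 12 mm of the yellow line's middle, within 25 mm lengthwise (between the ticks), parallel to the line within 0.12 rad (7 degrees); the keeper arm is down within 0.06 rad of level (x of canister in the frame of station between -0.012 and 0.012 m and y of canister in the frame of station between -0.025 and 0.025 m and angle between the y axis of canister and the y axis of station, either way round below 0.12 rad and height (world z) of canister below 0.056 m and linear speed of canister below 0.01 m/s and value of joint keeper below 0.06 rad); the robot touches nothing.
It fails at once if the canister is picked up (raised more than 20 mm) (height (world z) of canister above 0.07 m).
It fails at once if the spanner is shifted by more than 20 mm (distance of spanner from where it was at the start of the episode above 0.02 m).
It fails at once if the fuse box cover is shifted by more than 20 mm (distance of fuse_cover from where it was at the start of the episode above 0.02 m).
It fails at once if the key ring is shifted by more than 20 mm (distance of bleed_keys from where it was at the start of the episode above 0.02 m).
It also fails if it takes over 56 s, if anything falls off the work surface, if the arm or the gripper's body presses on something with over 40 N, if the wrist force passes 120 N, or if a joint passes its speed limit or range.

ROBOT

A 6-joint arm with a two-finger parallel gripper is mounted at the origin on the work surface. World frame = base frame: x ahead of the robot, y to its left, z up, the work surface at z = 0. Lengths are in m, angles in rad, forces in N, time in s.
With the tool pointing down it reaches from about 0.275 to 0.85 m from the base axis. Payload 19 kg.
Tool frame: the origin (TCP) lies between the finger pads; the fingertips stand 11 mm ahead of it and the grasp point (between the pads) lies 8 mm behind it (robot.tcp_to_tips is the distance from the TCP to the fingertips, in m); z points along the fingers, y is the direction in which the jaws open and shut (so a half turn about z gives the same grasp; the last joint's range is limited). The gripper opens to 85 mm and grips with 20 to 120 N. Pads are 22 mm wide; open, the fingers measure 114 mm over their backs; the gripper's body (76 mm by 85 mm) begins 54 mm behind the grasp point. The pads swing forward as they close: fully open they stand 13 mm farther back than shut.
Start: joints at [1.003, 0.15, 1.437, -0, 1.554, -0.134], TCP at [0.242, 0.522, 0.242] pointing down, gripper open.
Joint ranges: [-2.8, 2.8], [-0.68, 2.1], [0.12, 2.68], [-1.39, 4.53], [0.16, 2.79], [-2.81, 2.81]. Speed limits (rad/s): [1.89, 1.89, 2.22, 3.01, 3.01, 3.01].

INTERFACE

Orientations are given as a unit quaternion [x, y, z, w].
In Python, from cell import robot gives the robot as it stands. Calls block until the motion is done:
- robot.goto(position, orientation): joint-space move of the TCP to a pose.
- robot.servo_line(position, frame=None, speed=0.15, force_limit=None): straight line of the TCP; frame=None keeps the orientation; speed is the mean speed in m/s. With force_limit (N) it stops when the force on the tool has changed by that much, and returns True; else False.
- robot.move_j(angles): joint-space move.
- robot.set_gripper(opening): opening from 0.0 (shut) to 1.0 (fully open); the grip force is fixed at half the most; returns when the fingers have stopped.
- robot.hold(seconds).
- robot.ik(position, orientation): joint angles nearest the present ones, or None.
- robot.get_obs(): the state.
- robot.get_image(name): name is "side" or "top"; returns a dict with "img" (420x560x3 uint8, blue, green, red), "mtx" (3x3 intrinsics, pixels), "camera_from_world" (4x4, takes a point from world to camera coordinates). Camera axes: x right, y up, looking along -z (the intrinsics and any distortion apply to the point x, -y, -z); pixel columns grow to the right and rows downward; lengths in m; the calibration is good to about 2 mm. A picture is of the moment at which its call begins. There is no depth.
A pose or a line that the arm cannot do raises robot.PlanningError and nothing moves.
- robot.close_job(): hands the job in, once; it reports no verdict.
The state is a dict: "time": time; "joints": joint angles; "joint_velocities": joint speeds; "effort": joint torques, N m; "tcp_pos": TCP position; "orientation": TCP orientation; "wrist_force": force on the tool from outside, world axes, zero at the start; "wrist_torque": the same for the moment, N m; "opening": opening from 0.0 (shut) to 1.0 (fully open).
Only numpy, scipy, OpenCV 4.12 (cv2) and the standard library are available. Lean on these libraries where they do the work, as an engineer would, in place of code of your own. Each camera call takes 0.05 s, during which the arm holds its last target. There are 200 camera calls.

## Working session

There is one attempt and no reset: what is moved stays moved. The work goes in short steps, each a Python script; the robot and the scene stay as the last script left them, time stands still between calls to the robot, and variables do not carry over. Pictures are saved under pics/ and viewed, about 8 in all and at most 12, crops included, and the job is handed in when it is done.

```bash
mkdir -p pics; ls; python3 - <<'E'
from cell import robot
import cv2,numpy as np
for n in("side","top"):
    d=robot.get_image(n); cv2.imwrite(f"pics/{n}0.png",d["img"]); np.savez(n+"cal.npz",m=d["mtx"],T=d["camera_from_world"]); print(n,d["mtx"],d["camera_from_world"],[k for k in d])
print(robot.get_obs())
E
```

```text
pics
side [[386.6961801    0.         277.94836236]
 [  0.         386.6961801  207.24009185]
 [  0.           0.           1.        ]] [[ 0.79171455 -0.61085846  0.00632535 -0.49734028]
 [ 0.40850517  0.53709274  0.7380074  -0.26265373]
 [-0.45421536 -0.58170726  0.67476297 -0.94865272]
 [ 0.          0.          0.          1.        ]] ['img', 'mtx', 'camera_from_world']
top [[408.23722095   0.         284.62677621]
 [  0.         408.23722095 206.17361482]
 [  0.           0.           1.        ]] [[ 0.02546172 -0.99945661  0.0209327  -0.10081015]
 [ 0.99797042  0.02663529  0.05784123 -0.57335289]
 [-0.05836735  0.01941748  0.99810631 -1.18061514]
 [ 0.          0.          0.          1.        ]] ['img', 'mtx', 'camera_from_world']
{'time': 0.1, 'joints': array([ 1.00299235e+00,  1.50948898e-01,  1.43794248e+00, -4.30368163e-05,
        1.55380813e+00, -1.33998877e-01]), 'joint_velocities': array([ 0.00102089, -0.00064028, -0.00102833,  0.00057768, -0.00116873,
        0.00022914]), 'effort': array([ 4.05462430e-03, -7.14386272e+01, -5.71802473e+01,  7.53091030e-07,
        7.12337176e-03, -1.00765210e-04]), 'tcp_pos': array([0.24160474, 0.52154912, 0.24174067]), 'orientation': array([ 2.15205385e-01,  9.76568654e-01, -5.27094182e-04, -1.70031786e-04]), 'wrist_force': array([ 0.29516235, -0.21558385,  0.31563628]), 'wrist_torque': array([ 0.00051742, -0.00535996, -0.00155866]), 'opening': 0.9992107941417041}
```

View pics/side0.png

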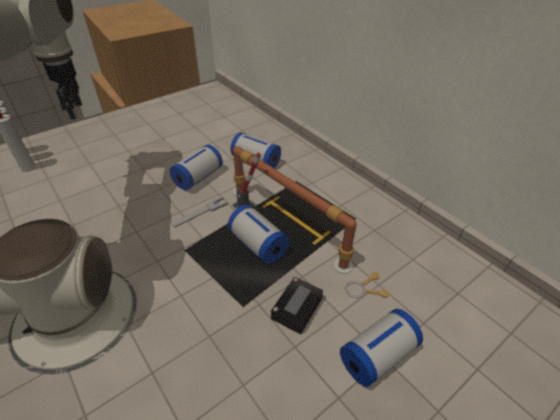

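View pics/top0.png

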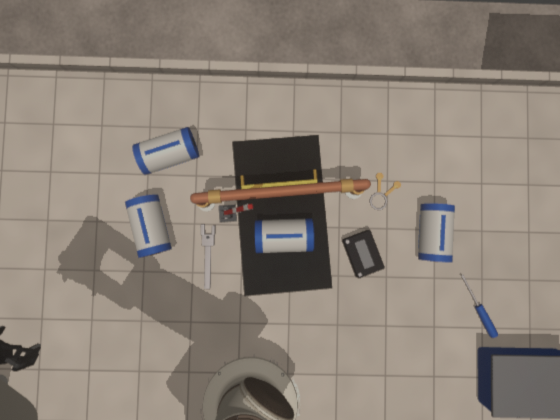

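The side view shows the mat, with a canister at px (258,234) and the keeper raised at the left post near (250,170). In the top view, the canister-like things are at (284,236) on the mat, (148,225), (166,151) and (437,232). The first is nearest the base (about (250,400)) and is the only one on the mat. I'll measure next and save one enlarged crop to confirm.

```bash
cat > h.py <<'E'
import cv2,numpy as np
from cell import robot
C={n:np.load(n+"cal.npz") for n in("side","top")}
def cast(n,uv,z):
    "pixels -> world points on plane height z"
    m,T=C[n]["m"],C[n]["T"]; uv=np.atleast_2d(uv).astype(float)
    d=np.c_[(uv[:,0]-m[0,2])/m[0,0],-(uv[:,1]-m[1,2])/m[1,1],-np.ones(len(uv))]@T[:3,:3]
    c=-T[:3,:3].T@T[:3,3]
    return c+d*((z-c[2])/d[:,2])[:,None]
def proj(n,p):
    m,T=C[n]["m"],C[n]["T"]; q=np.atleast_2d(p)@T[:3,:3].T+T[:3,3]
    return np.c_[m[0,2]+m[0,0]*q[:,0]/-q[:,2],m[1,2]+m[1,1]*q[:,1]/q[:,2]]
def hsv(img): return cv2.cvtColor(img,cv2.COLOR_BGR2HSV)
def comps(mask,amin):
    n,l,s,c=cv2.connectedComponentsWithStats(mask.astype(np.uint8))
    return [(c[i],s[i],l==i) for i in range(1,n) if s[i,4]>=amin]
E
cat > m1.py <<'E'
from h import *
img=cv2.imread("pics/top0.png"); H=hsv(img)
mat=(H[...,2]<60); mat[:,:225]=0; mat[:,335:]=0; mat[:125]=0; mat[300:]=0
big=max(comps(mat,500),key=lambda c:c[1][4])[2]
ys,xs=np.nonzero(mat&(np.ones_like(mat)))
cs=[c for c in comps(mat,150)]; print("mat comps",[(c[0].round(),c[1]) for c in cs])
m=np.any([c[2] for c in cs],axis=0)
pts=cast("top",np.argwhere(m)[:,::-1],.004)[:,:2].astype(np.float32)
r=cv2.minAreaRect(pts); print("mat rect",r); b=cv2.boxPoints(r); print(b)
yel=cv2.inRange(H,(20,120,90),(35,255,255))>0
for c in comps(yel,15):print("yellow",c[0],c[1],cast("top",c[0],.004)[0,:2])
blue=cv2.inRange(H,(105,120,40),(130,255,255))>0
for c in comps(blue,40):print("blue",c[0],c[1],cast("top",c[0],.06)[0,:2], "dist",np.hypot(*cast("top",c[0],.06)[0,:2]))
red=((H[...,0]<6)|(H[...,0]>172))&(H[...,1]>150)&(H[...,2]>60)
for c in comps(red,6):print("red",c[0],c[1])
big=cv2.resize(img[120:310,180:390],None,fx=3.5,fy=3.1,interpolation=cv2.INTER_CUBIC); cv2.imwrite("pics/crop1.png",big)
E
python3 m1.py
```

```text
mat comps [(array([277., 160.]), array([ 233,  136,   89,   53, 3571], dtype=int32)), (array([284., 247.]), array([ 238,  194,   93,  101, 6017], dtype=int32))]
mat rect ((0.5535449981689453, -0.0779639333486557), (0.4529508948326111, 0.25542524456977844), 6.355611801147461)
[[ 0.31432378  0.02389316]
 [ 0.34259915 -0.22996224]
 [ 0.7927662  -0.17982103]
 [ 0.76449084  0.07403438]]
yellow [279.32743363 182.75221239] [241 170  77  19 339] [ 0.64600292 -0.0685348 ]
blue [188.54314721 142.76649746] [182 128  15  30 197] [0.74652191 0.19271011] dist 0.7709942569506062
blue [162.53658537 146.90243902] [146 141  33  13  82] [0.73246782 0.26565587] dist 0.779154767735103
blue [139.30921053 158.96052632] [134 145  14  28 152] [0.69609204 0.3294723 ] dist 0.7701273420240662
blue [139.53594771 199.90196078] [126 196  30  11 153] [0.58008414 0.32350848] dist 0.6641952679557186
blue [439.26315789 206.73684211] [425 204  29   7 152] [ 0.58347684 -0.52627618] dist 0.7857555832171537
blue [142.85106383 225.35106383] [138 209  11  34  94] [0.50887232 0.31100447] dist 0.5963847865380079
blue [442.284
[... 270 characters left out ...]
184141] dist 0.4848935306562262
blue [283.18888889 235.61111111] [267 234  35   4  90] [ 0.49009618 -0.08306678] dist 0.4970858642114849
blue [152.28108108 250.02702703] [138 244  31  13 185] [0.44070753 0.28171283] dist 0.5230537711722085
blue [437.17808219 257.53424658] [422 255  30   6 146] [ 0.43914883 -0.52081019] dist 0.6812451470839267
blue [486.73305085 321.47881356] [477 306  21  31 236] [ 0.26352921 -0.66202293] dist 0.7125461362006492
blue [538.96256684 351.4973262 ] [517 349  43   6 187] [ 0.18346346 -0.81001843] dist 0.8305351873717944
red [250. 206.] [248 204   5   5  21]
red [239.68181818 208.63636364] [237 207   6   4  22]
red [228.26086957 211.65217391] [225 210   7   4  23]
```

View pics/crop1.png

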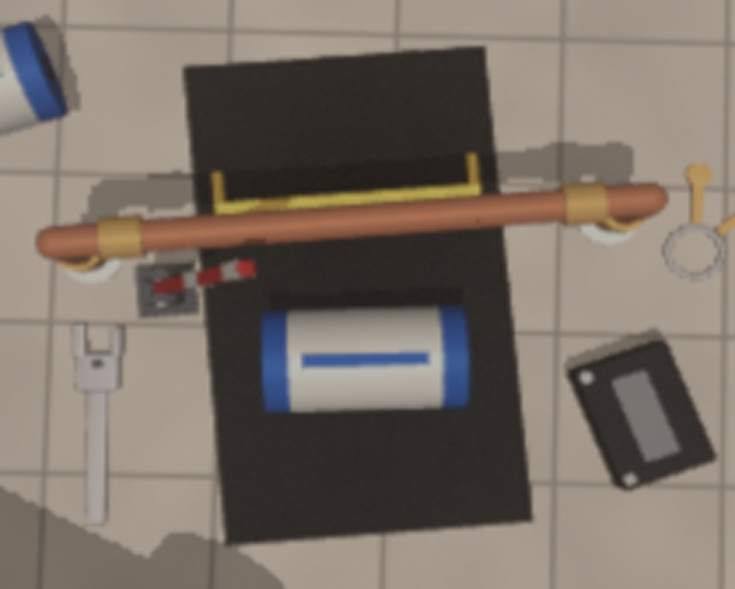

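The crop confirms the canister on the mat, with bands at top px (258,237) and (310,235), and the red keeper tip at about (250,205). The mat measures 453 x 255 mm against 460 x 260 nominal. Now station frame, keeper angle and IK checks for a leaned-back push.

```bash
cat >> h.py <<'E'
from scipy.spatial.transform import Rotation as R
YAW=np.deg2rad(6.356); CS,SN=np.cos(YAW),np.sin(YAW)
RS=np.array([[CS,-SN,0],[SN,CS,0],[0,0,1]]); O=np.array([.5535,-.0780,0])+RS@[.09,0,0]
def W(p): return O+RS@np.asarray(p,float)
def S(p): return (np.atleast_2d(p)-O)@RS
def ori(a):
    "tool leaned back by a, jaws along station y"
    z=np.array([np.sin(a),0,-np.cos(a)]); y=np.array([0,1.,0])
    return R.from_matrix(RS@np.c_[np.cross(y,z),y,z]).as_quat()
def canister(img,near):
    "station pose of canister from top image: blue end bands nearest expected station xy (m)"
    H=hsv(img); b=cv2.inRange(H,(105,120,30),(130,255,255))>0
    out=[]
    for c in comps(b,25):
        p=S(cast("top",c[0],.055))[0]
        w,h=c[1][2:4]
        if abs(p[0]-near)<.09 and .05<abs(p[1])<.1: out.append((p[:2],c[1][4],c[1].tolist()))
    return out
E
python3 - <<'E'
from h import *
print("O",O, "cam",-C["top"]["T"][:3,:3].T@C["top"]["T"][:3,3])
print(canister(cv2.imread("pics/top0.png"),-.15))
# keeper end: ray of red tip with plane station x=-74
T=C["top"]["T"]; c=S(-T[:3,:3].T@T[:3,3])[0]; q=S(cast("top",[251,205.5],0))[0]
p=c+(q-c)*((-.074-c[0])/(q[0]-c[0])); print("tip by plane (ill cond)",p)
for th in np.arange(1.05,1.4,.05):
    e=[-.074,.16-.21*np.cos(th),.05+.21*np.sin(th)]; print(round(th,2),proj("top",W(e))[0].round(1),proj("side",W(e))[0].round(1))
print("hinge",proj("top",W([-.074,.16,.05])))
im=hsv(cv2.imread("pics/side0.png")); red=((im[...,0]<6)|(im[...,0]>172))&(im[...,1]>150)&(im[...,2]>50)
for k in comps(red[120:220,220:290],5):print("side red",k[0]+[220,120],k[1])
print("yaw ray check line", proj("top",[W([0,y,.004]) for y in(-.109,.109)]),proj("side",[W([0,y,.004]) for y in(-.109,.109)]))
for a in (20,30,40,45):
  for x in(-.26,-.22,-.062): print(a,x,robot.ik(W([x,0,.055]),ori(np.deg2rad(a))), robot.ik(W([x,0,.2]),ori(np.deg2rad(a))) is not None)
E
```

```text
O [ 0.64294679 -0.06803648  0.        ] cam [ 0.50584664 -0.06255938  1.21365309]
[(array([-0.15810543, -0.07389026]), np.int32(199), [307, 219, 7, 32, 199]), (array([-0.15107089,  0.07359165]), np.int32(202), [255, 221, 7, 32, 202])]
tip by plane (ill cond) [-0.074       0.07426974  0.25851908]
1.05 [259.5 205.5] [264.1 159.6]
1.1 [255.5 205.7] [261.7 156.7]
1.15 [251.5 205.9] [259.3 153.8]
1.2 [247.3 206.2] [256.9 151. ]
1.25 [243.  206.4] [254.4 148.4]
1.3 [238.6 206.7] [251.9 146. ]
1.35 [234.2 207. ] [249.4 143.7]
hinge [[225.40760581 212.39109209]]
side red [258.         154.71428571] [37 34  3  3  7]
side red [252.51851852 167.81481481] [30 43  7 11 27]
side red [244.52941176 186.5       ] [22 61  6 12 34]
yaw ray check line [[315.52976674 180.75167732]
 [242.56808946 186.7992962 ]] [[321.67375266 236.67770592]
 [271.03562239 201.18775556]]
20 -0.26 [-0.63135623 -0.28974266  2.28653252  0.29843605  0.90482618 -2.4700191 ] True
20 -0.22 [-0.54751557 -0.19441302  2.21706665  0.28019155  0.85836833 -2.38532221] True
20 -0.062 [-0.33995308  0.13035283  1.90417317  0.20898154  0.80148504 -2.14423318] True
30 -0.26 [-0.76487997 -0.37349956  2.39378212  0.53984936  0.84374049 -2.75421123] True
30 -0.22 [-0.65347744 -0.27024594  2.32823785  0.52582997  0.76072807 -2.66173773] True
30 -0.062 [-0.38967366  0.07040492  2.02776831  0.42687852  0.61825656 -2.36821337] True
40 -0.26 None True
40 -0.22 None True
40 -0.062 [-0.44457692  0.03862405  2.14315013  0.8234003   0.48045203 -2.7780153 ] True
45 -0.26 None False
45 -0.22 None True
45 -0.062 None True
```

```bash
cat >> h.py <<'E'
def ori2(a): return (R.from_quat(ori(a))*R.from_euler("z",np.pi)).as_quat()
E
python3 - <<'E'
from h import *
for f in(ori,ori2):
 for a in (20,30,35,40,45):
  for x,y,z in((-.25,0,.055),(-.22,0,.055),(-.062,0,.055),(-.066,.1,.2),(-.066,.02,.065)):
   q=robot.ik(W([x,y,z]),f(np.deg2rad(a))); print(f.__name__,a,x,y,None if q is None else q.round(2))
E
```

```text
ori 20 -0.25 0 [-0.61 -0.27  2.27  0.29  0.89 -2.45]
ori 20 -0.22 0 [-0.55 -0.19  2.22  0.28  0.86 -2.39]
ori 20 -0.062 0 [-0.34  0.13  1.9   0.21  0.8  -2.14]
ori 20 -0.066 0.1 [-0.14 -0.06  1.78  0.1   1.08 -1.85]
ori 20 -0.066 0.02 [-0.31  0.1   1.92  0.19  0.81 -2.1 ]
ori 30 -0.25 0 [-0.73 -0.35  2.38  0.54  0.82 -2.73]
ori 30 -0.22 0 [-0.65 -0.27  2.33  0.53  0.76 -2.66]
ori 30 -0.062 0 [-0.39  0.07  2.03  0.43  0.62 -2.37]
ori 30 -0.066 0.1 [-0.17 -0.15  1.91  0.18  0.88 -1.93]
ori 30 -0.066 0.02 [-0.35  0.03  2.04  0.39  0.63 -2.3 ]
ori 35 -0.25 0 None
ori 35 -0.22 0 None
ori 35 -0.062 0 [-0.42  0.05  2.09  0.6   0.54 -2.54]
ori 35 -0.066 0.1 [-0.19 -0.19  1.98  0.24  0.78 -1.99]
ori 35 -0.066 0.02 [-0.38  0.01  2.1   0.55  0.54 -2.46]
ori 40 -0.25 0 None
ori 40 -0.22 0 None
ori 40 -0.062 0 [-0.44  0.04  2.14  0.82  0.48 -2.78]
ori 40 -0.066 0.1 [-0.21 -0.23  2.04  0.32  0.68 -2.07]
ori 40 -0.066 0.02 [-0.4  -0.    2.16  0.77  0.48 -2.69]
ori 45 -0.25 0 None
ori 45 -0.22 0 None
ori 45 -0.062 0 None
ori 45 -0.066 0.1 [-0.22 -0.26  2.1   0.43  0.59 -2.18]
ori 45 -0.066 0.02 None
[... 690 characters left out ...]
0.05  2.09  0.6   0.54  0.6 ]
ori2 35 -0.066 0.1 [-0.19 -0.19  1.98  0.24  0.78  1.15]
ori2 35 -0.066 0.02 [-0.38  0.01  2.1   0.55  0.54  0.68]
ori2 40 -0.25 0 [-0.89 -0.4   2.48  0.83  0.82  0.06]
ori2 40 -0.22 0 [-0.78 -0.31  2.44  0.85  0.73  0.11]
ori2 40 -0.062 0 [-0.44  0.04  2.14  0.82  0.48  0.36]
ori2 40 -0.066 0.1 [-0.21 -0.23  2.04  0.32  0.68  1.07]
ori2 40 -0.066 0.02 [-0.4  -0.    2.16  0.77  0.48  0.45]
ori2 45 -0.25 0 [-0.97 -0.4   2.53  0.98  0.85 -0.12]
ori2 45 -0.22 0 [-0.85 -0.32  2.49  1.02  0.75 -0.09]
ori2 45 -0.062 0 [-0.47  0.04  2.2   1.11  0.45  0.07]
ori2 45 -0.066 0.1 [-0.22 -0.26  2.1   0.43  0.59  0.96]
ori2 45 -0.066 0.02 [-0.43 -0.01  2.21  1.05  0.44  0.16]
```

```bash
python3 - <<'E'
from h import *
q=ori2(np.deg2rad(35)); t=lambda:robot.get_obs()["time"]
robot.goto(W([-.25,0,.18]),q); print(t())
robot.servo_line(W([-.25,0,.050]),speed=.15); print(t())
robot.servo_line(W([-.131,0,.050]),speed=.05); robot.hold(.4); print(t(),S(robot.get_obs()["tcp_pos"]),robot.get_obs()["wrist_force"])
for n in("top","side"): cv2.imwrite(f"pics/{n}1.png",robot.get_image(n)["img"])
print(canister(cv2.imread("pics/top1.png"),-.07))
a=cv2.imread("pics/top1.png")[110:310,180:400];b=cv2.imread("pics/side1.png")[110:310,150:370]
cv2.imwrite("pics/c2.png",cv2.resize(np.hstack([a,b]),(792,360),interpolation=cv2.INTER_CUBIC))
E
```

```text
2.6417
3.6583
6.5917 [[-1.30998889e-01 -2.48382354e-05  5.00088413e-02]] [ 0.4394642  -0.11377819  0.43142048]
[(array([-0.07241399, -0.07702467]), np.int32(129), [305, 195, 7, 21, 129]), (array([-0.06951519,  0.07070385]), np.int32(125), [253, 199, 8, 20, 125])]
```

View pics/c2.png

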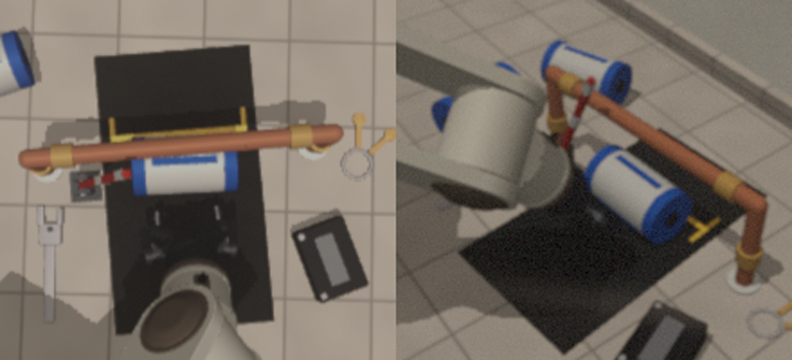

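The canister has rolled almost up to the pipe, which hides its front in the top view. Its rear edge is clear at top px rows 216–219, just ahead of the fingers, and the keeper is still up. I'll measure position from that rear edge and the end-disc.

```bash
cat >> h.py <<'E'
def rear(img,near=None):
    "station x of the canister axis at its two bands, from their rear (lower) edge rows in the top view"
    H=hsv(img); b=cv2.inRange(H,(105,120,30),(130,255,255))>0; res=[]
    for c in comps(b,15):
        p=S(cast("top",c[0],.06))[0]
        if -.2<p[0]<.06 and .06<abs(p[1])<.1:
            ys,xs=np.nonzero(c[2]); cols=[x for x in np.unique(xs) if (xs==x).sum()>.6*c[1][3]]
            e=[(x,ys[xs==x].max()+.5) for x in cols]
            s=S(cast("top",e,.05)); res.append((np.round([s[:,0].mean()+.046,s[:,1].mean()],4),c[1][4]))
    return res
E
python3 - <<'E'
from h import *
for k in(0,1): print(k,rear(cv2.imread(f"pics/top{k}.png")))
# side view: near end disc (blue ring) ellipse centre
for k in (0,1):
    H=hsv(cv2.imread(f"pics/side{k}.png")); b=cv2.inRange(H,(105,120,30),(130,255,255))>0
    print([(c[0].round(1),c[1]) for c in comps(b,40)])
print("side proj of axis end y=-.08", [(x,proj("side",W([x,-.08,.05]))[0].round(1)) for x in(-.155,-.08,-.07,-.06,-.05,0)])
E
```

```text
0 [(array([-0.1555, -0.0706]), np.int32(199)), (array([-0.1467,  0.0782]), np.int32(202))]
1 [(array([-0.0564, -0.0751]), np.int32(129)), (array([-0.0504,  0.0732]), np.int32(125))]
[(array([235.2, 139.2]), array([231, 133,  11,  15,  46], dtype=int32)), (array([214.5, 151.2]), array([206, 145,  15,  17,  53], dtype=int32)), (array([271. , 154.3]), array([264, 145,  16,  22, 172], dtype=int32)), (array([181.3, 176.1]), array([170, 164,  23,  26, 339], dtype=int32)), (array([236.8, 213.4]), array([228, 204,  23,  25, 120], dtype=int32)), (array([257.3, 221.5]), array([246, 213,  23,  18,  58], dtype=int32)), (array([273.4, 247.3]), array([259, 232,  31,  32, 610], dtype=int32)), (array([410.6, 323.6]), array([392, 310,  30,  35, 244], dtype=int32)), (array([384.4, 334.9]), array([368, 322,  34,  27, 171], dtype=int32)), (array([358.7, 363.5]), array([341, 342,  36,  45, 914], dtype=int32))]
[(array([235.2, 139.4]), array([231, 133,  11,  16,  45], dtype=int32)), (array([271. , 154.1]), array([264, 145,  16,  21, 170], dtype=int32)), (array([175.1, 170.8]), array([171, 164,  10,  17,  94], dtype=int32)), (array([261.5, 200.4]), array([254, 191,  20,  25, 106], dtype=int32)), (array([284.9, 205.4]), array([274, 197,  22,  17,  43], dtype=int32)), (array([299.7, 229.6]), array([287, 215,  27,  31, 515], dtype=int32)), (array([410.6, 323.6]), array([392, 310,  30,  35, 248], dtype=int32)), (array([384.4, 335. ]), array([368, 322,  34,  27, 170], dtype=int32)), (array([358.7, 363.6]), array([341, 342,  36,  45, 914], dtype=int32))]
side proj of axis end y=-.08 [(-0.155, array([277.1, 248.3])), (-0.08, array([296.4, 234.3])), (-0.07, array([298.8, 232.6])), (-0.06, array([301.3, 230.8])), (-0.05, array([303.7, 229.1])), (0, array([315.5, 220.6]))]
```

```bash
cat > push.py <<'E'
import sys
from h import *
k,x,v=sys.argv[1],float(sys.argv[2]),float(sys.argv[3]); yo=float(sys.argv[4]) if len(sys.argv)>4 else 0
robot.servo_line(W([x,yo,.050]),speed=v); robot.hold(.4); o=robot.get_obs(); print(o["time"],S(o["tcp_pos"]),o["wrist_force"])
for n in("top","side"): cv2.imwrite(f"pics/{n}{k}.png",robot.get_image(n)["img"])
print(rear(cv2.imread(f"pics/top{k}.png")))
H=hsv(cv2.imread(f"pics/side{k}.png")); b=cv2.inRange(H,(105,120,30),(130,255,255))>0
print([(c[0].round(1),c[1]) for c in comps(b,30) if 240<c[0][0]<340 and 170<c[0][1]<260])
a=cv2.imread(f"pics/top{k}.png")[140:260,210:350];b=cv2.imread(f"pics/side{k}.png")[140:260,210:350]
cv2.imwrite(f"pics/c{k}.png",cv2.resize(np.hstack([a,b]),(800,343),interpolation=cv2.INTER_CUBIC))
E
python3 push.py 3 -.078 .025
```

```text
9.3583 [[-7.79852414e-02 -1.61894878e-05  5.00159001e-02]] [ 0.44222432  0.51148365 -0.50857349]
[(array([ 0.0394, -0.0779]), np.int32(50)), (array([0.0401, 0.0687]), np.int32(66)), (array([-0.0253, -0.075 ]), np.int32(60)), (array([-0.0211,  0.0708]), np.int32(55))]
[(array([271.8, 191.6]), array([266, 187,  15,  11,  48], dtype=int32)), (array([307.2, 224.5]), array([295, 210,  27,  31, 490], dtype=int32))]
```

View pics/c3.png

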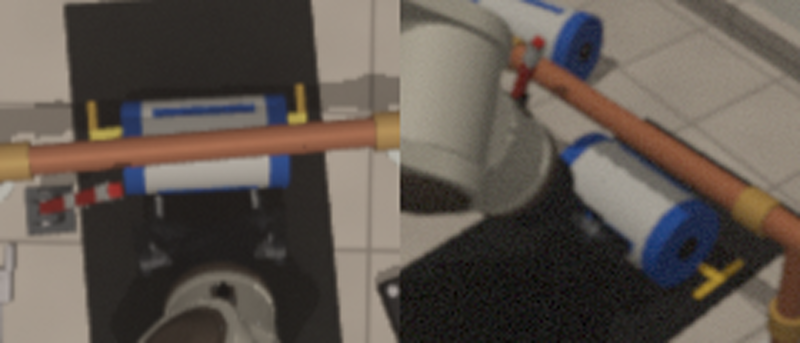

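The canister is now partly under the pipe, just ahead of both fingers (gap about 0), with its front and rear edges visible on both sides of the pipe. It sits centred between the ticks, at station x of about -25 mm.

```bash
cat >> h.py <<'E'
def centre(img):
    "canister axis station x at each band from front and rear edge rows, top view"
    H=hsv(img); b=cv2.inRange(H,(105,100,25),(130,255,255))>0; out=[]
    for sgn in(-1,1):
        g=np.zeros_like(b)
        for c in comps(b,8):
            p=S(cast("top",c[0],.05))[0]
            if abs(p[0])<.08 and .055<sgn*p[1]<.1: g|=c[2]
        ys,xs=np.nonzero(g); xm=np.median(xs); s=abs(xs-xm)<=2
        e=S(cast("top",[(xm,ys[s].min()-.5),(xm,ys[s].max()+.5)],.05)); out.append((e[:,0].mean().round(4),np.diff(e[:,0]).round(3),e[0,1].round(3)))
    return out
E
sed -i 's/^print(rear.*/&\nprint("centre",centre(cv2.imread(f"pics\/top{k}.png")))/' push.py
python3 -c "
from h import *
print(centre(cv2.imread('pics/top3.png')))"
python3 push.py 4 -.060 .015
```

```text
[(np.float64(-0.0267), array([-0.095]), np.float64(-0.082)), (np.float64(-0.0217), array([-0.091]), np.float64(0.065))]
11.2083 [[-6.00083488e-02 -1.22996774e-05  5.00109875e-02]] [-0.2799593   0.29127384 -1.09913875]
[(array([ 0.0399, -0.0779]), np.int32(89)), (array([0.0412, 0.07  ]), np.int32(110)), (array([-0.0076, -0.0766]), np.int32(23)), (array([-0.004 ,  0.0694]), np.int32(17))]
centre [(np.float64(-0.0095), array([-0.095]), np.float64(-0.083)), (np.float64(-0.0028), array([-0.095]), np.float64(0.066))]
[(array([276.3, 189.2]), array([272, 186,  11,   9,  36], dtype=int32)), (array([285.4, 209.6]), array([275, 202,  23,  17,  73], dtype=int32)), (array([311.1, 222.1]), array([299, 208,  26,  29, 447], dtype=int32))]
```

```bash
python3 push.py 5 -.056 .008
```

```text
12.3583 [[-5.60294112e-02 -8.20532260e-06  4.99831860e-02]] [-0.24659136 -0.66896626 -0.25839268]
[(array([ 0.0404, -0.078 ]), np.int32(100)), (array([0.0412, 0.07  ]), np.int32(124))]
centre [(np.float64(-0.0035), array([-0.095]), np.float64(-0.081)), (np.float64(0.02), array([-0.055]), np.float64(0.066))]
[(array([288.1, 207. ]), array([276, 199,  24,  17,  68], dtype=int32)), (array([311.9, 221.7]), array([301, 208,  25,  29, 425], dtype=int32))]
```

View pics/c5.png

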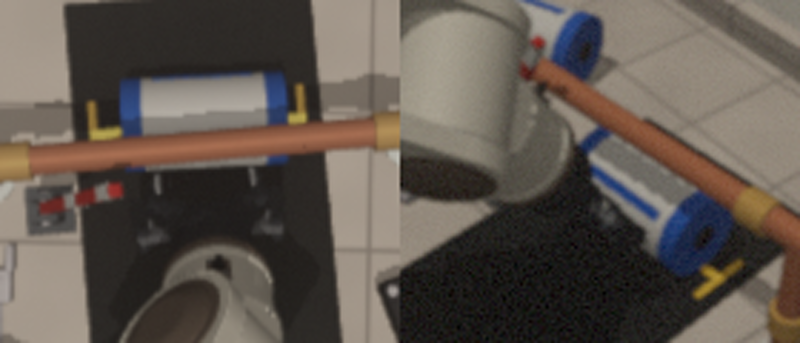

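The canister sits on the line: right end -3.5 mm, left about +2 mm, level with the tick roots, keeper still up. I'll back off, shut the gripper and press the keeper along its arc, with the tool still leaned.

```bash
cat > keep.py <<'E'
from h import *
q=ori2(np.deg2rad(35)); X=-.076; r=.12
def P(th): return W([X,.16-r*np.cos(th)+.006*np.sin(th)+.0145,.05+r*np.sin(th)+.006*np.cos(th)+.0153])
robot.servo_line(W([-.10,0,.050]),speed=.04); robot.servo_line(W([-.2,0,.08]),speed=.12)
p0=S(P(1.3))[0]; robot.set_gripper(0.0)
robot.goto(W([-.2,p0[1],p0[2]]),q); robot.servo_line(P(1.3),speed=.1); print(robot.get_obs()["time"])
for th in np.r_[np.linspace(1.2,.1,12)]:
    if robot.servo_line(P(th),speed=.06,force_limit=15): print("stopped",th,robot.get_obs()["wrist_force"])
hit=robot.servo_line(P(-.08),speed=.02,force_limit=10); o=robot.get_obs()
print(hit,S(o["tcp_pos"]),S(P(0)),o["wrist_force"],o["time"]); robot.hold(.3)
for n in("top","side"): cv2.imwrite(f"pics/{n}6.png",robot.get_image(n)["img"])
a=cv2.imread("pics/top6.png")[140:260,210:350];b=cv2.imread("pics/side6.png")[140:260,210:350]
cv2.imwrite("pics/c6.png",cv2.resize(np.hstack([a,b]),(800,343),interpolation=cv2.INTER_CUBIC))
E
python3 keep.py
```

```text
17.6917
True [[-0.0756201   0.05477034  0.0690509 ]] [[-0.076   0.0545  0.0713]] [-10.32658935   0.31489423  14.63595311] 22.6333
```

View pics/c6.png

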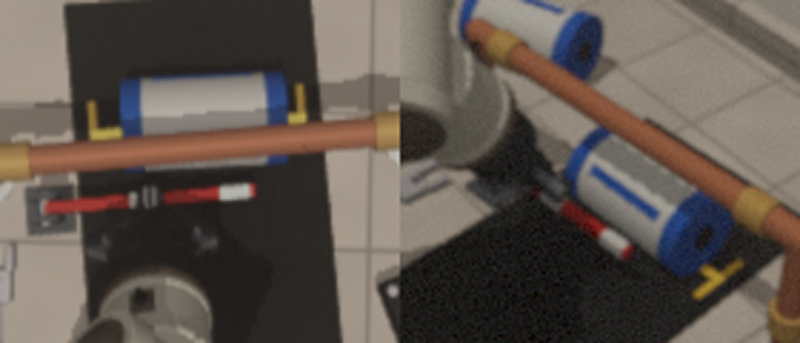

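The keeper is down in both views, stopping firmly 2 mm from the predicted height, and the canister hasn't moved. I'll let go and check.

```bash
python3 - <<'E'
from h import *
p=S(robot.get_obs()["tcp_pos"])[0]
robot.servo_line(W(p+[-.01,0,.03]),speed=.06); robot.servo_line(W(p+[-.16,0,.15]),speed=.15); robot.hold(.5)
o=robot.get_obs(); print(o["time"],o["wrist_force"])
for n in("top","side"): cv2.imwrite(f"pics/{n}7.png",robot.get_image(n)["img"])
print(centre(cv2.imread("pics/top7.png")),centre(cv2.imread("pics/top5.png")))
e=[W([-.074,.16-.21*np.cos(t),.05+.21*np.sin(t)]) for t in(0,.06,.12)]
print("pred end",proj("top",e),proj("side",e))
for n in("top","side"):
    H=hsv(cv2.imread(f"pics/{n}7.png")); red=((H[...,0]<6)|(H[...,0]>172))&(H[...,1]>150)&(H[...,2]>50)
    print(n,[(c[0].round(1),c[1]) for c in comps(red,5) if 210<c[0][0]<320 and 130<c[0][1]<240])
a=cv2.imread("pics/top7.png")[140:260,210:350];b=cv2.imread("pics/side7.png")[140:260,210:350]
cv2.imwrite("pics/c7.png",cv2.resize(np.hstack([a,b]),(800,343),interpolation=cv2.INTER_CUBIC))
E
```

```text
25.65 [0.00561723 0.36665225 0.45606988]
[(np.float64(-0.0036), array([-0.095]), np.float64(-0.082)), (np.float64(0.02), array([-0.055]), np.float64(0.066))] [(np.float64(-0.0035), array([-0.095]), np.float64(-0.081)), (np.float64(0.02), array([-0.055]), np.float64(0.066))]
pred end [[298.87777168 206.18926272]
 [298.9931758  205.94302801]
 [298.84171682 205.71497964]] [[290.24975177 227.75993757]
 [290.27839373 224.56690078]
 [290.11597622 221.2002613 ]]
top [(array([276., 208.]), array([267, 205,  19,   7,  93], dtype=int32)), (array([241. , 210.9]), array([227, 208,  28,   6, 120], dtype=int32))]
side [(array([250.5, 199.8]), array([243, 193,  18,  15,  76], dtype=int32)), (array([273.7, 216.2]), array([267, 210,  15,  14,  89], dtype=int32)), (array([289.4, 227.9]), array([288, 227,   4,   3,   7], dtype=int32))]
```

View pics/c7.png

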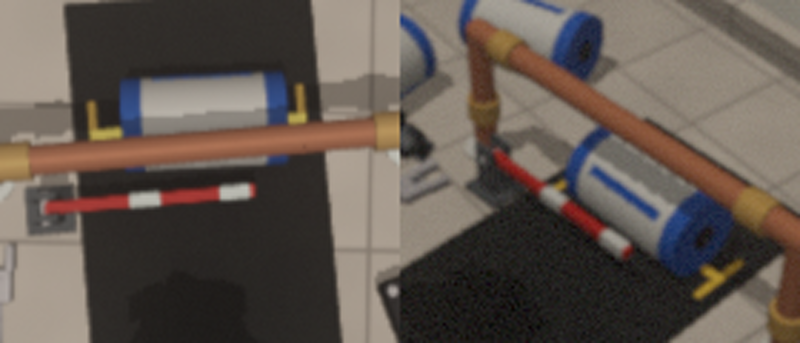

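The view shows the keeper level, its red end at side px (289.4,227.9) against (290.2,227.8) predicted for level. The canister is on the line between the ticks and the robot is clear.

```bash
python3 -c "
from cell import robot
print(robot.close_job(),robot.get_obs()['time'])"
```

```text
the job is handed in; nothing more can be done
the job is handed in; nothing more can be done
```

I rolled the canister onto the yellow line in four slow pushes with the open gripper leaned back 35°. I then pressed the keeper arm down along its arc with the gripper shut, backed off and handed the job in at about 26 s. No verdict was reported.

**Last checks before hand-in**
- **Canister:** its axis is about 2 mm short of the line's middle on average, at about -3.5 mm at the right end and 0 mm at the left. It is skewed about 0.03 rad (up to 0.045 rad on an earlier check) and within about 6 mm lengthwise. It did not move when the keeper was pressed.
- **Keeper:** its free end is within 1 px of the position predicted for level in the side view. Pressing it down ended on a firm stop.
- **Robot:** clear of everything, with wrist force about zero. The path kept away from the spanner, fuse box cover and key ring. I did not measure them again afterwards.

**Weaker or disagreeing measurements**
- The pipe hid the rear edge of the canister's left band at the end, so that end's automatic reading (20 mm) was wrong. I used its front edge instead.
- The canister's width measured 95 mm against 92 mm nominal. The rear-edge-only readings came out about 3 mm too far forward.

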